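# Unlock the microscope stage and slide its carriage out

### The job

Free the microscope's sample carriage: with a fingertip on its knurled rim, roll the big lock ring two full turns counter-clockwise (seen from above), to within about a quarter turn and never as much as two and a half turns. Then push the grey carriage with a fingertip, away from the ring, all the way to its end stop, and let go of it. Pick nothing up: the brass puck must ride along in its pocket, and the jar, the clear box and the screwdriver beside the stage stay where they are.

Things in the scene. Friction and masses are not known exactly. Their poses are not given: they have to be found in the camera images.
- stage: Fixed metal sample stage: base plate 130 mm (its x) by 310 mm (its y), 18 mm high. Origin on the work surface under the carriage track; +y is the way the carriage slides; plate spans y -160 to +150 mm. At y = -100 mm a bridge 86 x 60 mm, top 58 mm high, carries the lock ring; at y = +134 mm begins the end-stop block, top 52 mm high.
- lock_ring (a joint): Turn of the lock ring, rad, about a vertical axis: 0 = tight (so at the start), grows counter-clockwise seen from above, 2 turns = 12.57; stops at 0 and 18.85. Stays where left; resists with 0.07 N m (1.5 N at the rim), so a finger pressed on with about 5 N drags it along. A brass pin in its middle, 2 mm proud when tight, rises 4 mm a turn and frees the carriage only after about 1.5 turns.
- ring_center (a point): On the axis of the steel lock ring, half-way up its rim (74 mm above the work surface). Ring: 94 mm across over its 36 upright knurl ribs (2 mm proud, 4 mm wide), from 64 to 84 mm above the work surface; too wide to pinch. All else on the stage is no higher than 64 mm, so a finger can go right round the ring with its tip at 68 mm or higher.
- ring_index (a point): Top of the one small dark raised bar (14 x 5 mm, 3 mm high) on the ring's top face, 36 mm from the axis; turns with the ring, so it shows its angle. When tight it lies on the stage's -x side of the axis.
- carriage (a joint): Travel of the carriage along the stage's +y, m; 0 = start, locked there by the pin; 0.050 = against the end stop. Sliding friction about 2 N; it stays where it is left.
- push_face (a point): Centre of the grey carriage's upright side that faces the lock ring (stage -y): 96 mm wide (stage x), from 24 to 48 mm above the work surface, this point at 36 mm. Carriage 80 mm long (stage y). A flat steel tongue 30 mm wide, top at 32 mm, runs from it to under the bridge. At the start the open gap above the tongue, from ring rim to this face, is 55 mm.
- pocket (a point): Middle of the floor of the round pocket on the carriage (steel cup, 60 mm across outside, 52 mm inside, rim 6 mm above this floor, 58 mm above the work surface). Moves with the carriage.
- puck: Loose brass puck, 42 mm across, 12 mm high, 80 g, lying flat in the pocket; origin at the centre of its underside. It rides along, and is not to be lifted out.
- jar: Loose amber jar with white lid, 48 mm across, 55 mm high; origin under its middle. Bystander.
- sample_box: Loose clear plastic box 60 x 60 x 28 mm; origin under its middle. Bystander.
- driver: Loose screwdriver, 160 mm long, lying on the work surface beyond the stage. Bystander.

How it is judged:
By the outcome, as a careful person would: the job done as asked, in the order asked, and still so for the second after the job is handed in, with the robot touching nothing.
It also fails if it takes over 69 s, if anything falls off the work surface, if the arm or the gripper's body presses on something with over 40 N, if the wrist force passes 120 N, or if a joint passes its speed limit or range.

### The arm

A 6-joint arm with a two-finger parallel gripper is mounted at the origin on the work surface. World frame = base frame: x ahead of the robot, y to its left, z up, the work surface at z = 0. Lengths are in m, angles in rad, forces in N, time in s.
With the tool pointing down it reaches from about 0.275 to 0.75 m from the base axis. Payload 10.2 kg.
Tool frame: the origin (TCP) lies at the very end of the fingers, on their centre line; the grasp point (between the pads) lies 19 mm behind it; z points along the fingers, x is the direction in which the jaws open and shut, and the axes are right-handed (so a half turn about z gives the same grasp; the last joint's range is limited). The gripper opens to 88 mm and grips with 3 to 60 N. Pads are 18 mm wide; open, the fingers measure 123 mm over their backs; the gripper's body (75 mm by 187 mm) begins 45 mm behind the grasp point.
Start: joints at [1.018, 0.313, 1.498, -0, 1.331, -0.223], TCP at [0.17, 0.497, 0.239] pointing down, gripper open.
Joint ranges: [-2.94, 2.94], [-0.97, 2.17], [0.19, 2.56], [-1.23, 4.37], [0.02, 3.11], [-2.88, 2.88]. Speed limits (rad/s): [2.39, 2.39, 3.01, 3.14, 3.14, 3.14].

### API

Orientations are given as a unit quaternion [w, x, y, z].
In Python, from rig import arm gives the robot as it stands. The module is installed in compiled form; this text tells all that it offers.
- The arm moves only by the tool step_arm, never from a script. Its argument "plan" is one flat list of numbers, 7 for each row, row after row: the shift along the tool's x, y, z in mm, then the turn, a rotation vector about the tool's x, y, z in rad, then the opening, from 0 (shut) to 1 (fully open). A call has exactly 10 rows; each row shifts and turns the commanded pose from where the row before left it, along the tool's axes as they then stand; what a row does not reach is not made up. A row lasts 1/10 s, in which the tool goes at most 50 mm and 8.59 degrees, less where a joint would pass 70% of its speed; a pose out of reach is approached as far as the arm can. A call is refused whole if a number of a shift passes 50 or a number of a turn 0.15, either way. A call with a gripper value outside its range is refused whole. The fingers move at their own pace and stop on an object; "force" is the grip in N (left out, the last holds). Time passes only in rows, so rows that do not move let the fingers close, or fill a call up. It gives the time, the measured TCP pose, the force and the opening at its end, in the units of the state.
- arm.get_state(): the state, without advancing time (a new reading comes with each control period).
- arm.grab_frame(name): name is "side" or "top" or "wrist"; returns (picture, depth): 400x640x3 uint8, red, green, blue; 400x640 float32, m along the optical axis (not along the pixel's ray), 0 where there is no reading.
- arm.camera_info(name): a dict with "vertical_fov" (degrees; the focal length in pixels is half the picture's height over the tangent of half this angle, whatever the lens; pixels are square), "cx", "cy" (the principal point, pixels), "k1" (the pictures are not rectified: a ray, as slopes to the right and down, at radius r is drawn at 1 + k1 r^2 times it, then the intrinsics apply), "rvec" (rotation vector, rad) and "tvec" (3), from world to camera coordinates, as OpenCV has them. Camera axes: x right, y down, z forward; pixel columns grow to the right and rows downward; lengths in m; the calibration is good to about 2 mm. A picture is of the moment at which its call begins: read the wrist's pose just before it. camera_info takes no time and is no camera call; for the wrist camera it gives the pose at the moment of the call.
- arm.finish_job(): hands the job in, once; it reports no verdict.
The state is a dict: "time_s": time; "joint_pos": joint angles; "joint_velocities": joint speeds; "effort": joint torques, N m; "position": TCP position; "eef_rot": TCP orientation; "ft_force": force on the tool from outside, world axes, zero at the start; "wrist_torque": the same for the moment, N m; "finger_gap": opening from 0.0 (shut) to 1.0 (fully open).
Only numpy, scipy, OpenCV 4.12 (cv2) and the standard library are available. Lean on these libraries where they do the work, as an engineer would, in place of code of your own. Each camera call takes 0.05 s, during which the arm holds its last target.

## Working session

There is one attempt and no reset: what is moved stays moved. The work goes in short steps, Python scripts to look and compute and a tool call to move; the robot and the scene stay as the last step left them, time stands still between calls to the robot, and variables do not carry over. Pictures are saved under pics/ and viewed, and the job is handed in when it is done.

Besides the shell and the picture viewer there is one more tool, called after "Request:" by a JSON object that holds its "op" and its "data". step_arm: Moves the arm, as the interface text tells. Its arguments: {"type":"object","properties":{"plan":{"type":"array","items":{"type":"number"}},"force":{"type":"number"}},"required":["plan"]}

```bash
mkdir -p pics
cat > h.py <<'E'
import numpy as np, cv2
from rig import arm
def K(n):
    c=arm.camera_info(n); f=200/np.tan(np.radians(c['vertical_fov'])/2)
    return c,f
def ray(n,u,v,c=None):
    if c is None: c=arm.camera_info(n)
    f=200/np.tan(np.radians(c['vertical_fov'])/2)
    x=(u-c['cx'])/f; y=(v-c['cy'])/f
    A=np.array([[f,0,c['cx']],[0,f,c['cy']],[0,0,1.]])
    p=cv2.undistortPoints(np.array([[[u,v]]],float),A,np.array([c['k1'],0,0,0.])).ravel()
    R=cv2.Rodrigues(np.array(c['rvec'],float))[0]; t=np.array(c['tvec'],float)
    return -R.T@t, R.T@np.array([p[0],p[1],1.])
def onz(n,u,v,z,c=None):
    o,d=ray(n,u,v,c); return o+d*(z-o[2])/d[2]
def proj(n,P,c=None):
    if c is None: c=arm.camera_info(n)
    f=200/np.tan(np.radians(c['vertical_fov'])/2)
    A=np.array([[f,0,c['cx']],[0,f,c['cy']],[0,0,1.]])
    return cv2.projectPoints(np.atleast_2d(np.array(P,float)),np.array(c['rvec'],float),np.array(c['tvec'],float),A,np.array([c['k1'],0,0,0.]))[0].reshape(-1,2)
def snap(n,fn):
    p,d=arm.grab_frame(n); cv2.imwrite('pics/'+fn,p[:,:,::-1]); np.save('pics/'+fn+'.npy',d); return p,d
E
python3 - <<'E'
from h import *
for n in ['top','side','wrist']:
    snap(n,n+'0.png'); c=arm.camera_info(n); print(n,c)
print(arm.get_state())
E
```

```text
top {'vertical_fov': 54.682004418022345, 'cx': 322.678413144398, 'cy': 199.47544398751037, 'k1': -0.05871542121079482, 'rvec': array([ 2.1632778 , -2.14481731,  0.21900007]), 'tvec': array([-0.02308029,  0.61644431,  0.79837105])}
side {'vertical_fov': 55.77628037859664, 'cx': 317.0869848199195, 'cy': 205.20842739056204, 'k1': 0.011633463343692557, 'rvec': array([ 0.17147484, -2.67940485,  1.53907045]), 'tvec': array([0.6124755 , 0.13729253, 0.87963428])}
wrist {'vertical_fov': 61.21284662283882, 'cx': 321.80596837680747, 'cy': 195.12119236782775, 'k1': -0.019545456984166393, 'rvec': array([-2.33232501, -1.6674226 , -0.26905293]), 'tvec': array([-0.52672553, -0.04339439,  0.39015367])}
{'time_s': 0.15, 'joint_pos': array([ 1.01763104e+00,  3.13276923e-01,  1.49823053e+00, -1.45555480e-05,
        1.33101588e+00, -2.23382817e-01]), 'joint_velocities': array([ 7.06691598e-05, -8.17321409e-04, -1.68282557e-03,  4.48396925e-05,
        1.88199781e-03, -9.03271904e-04]), 'effort': array([ 1.81706640e-03, -4.02299023e+01, -2.52315885e+01,  6.94541051e-02,
        3.43761058e-02, -8.44043393e-05]), 'position': array([0.16992298, 0.49654842, 0.2383274 ]), 'eef_rot': array([ 1.86496642e-04,  8.13582715e-01,  5.81449009e-01, -4.26390597e-04]), 'ft_force': array([-0.17915171,  0.11834408, -0.21821738]), 'wrist_torque': array([-0.0380966 , -0.02179733, -0.02008808]), 'finger_gap': 0.9968332860622229}
```

View pics/top0.png

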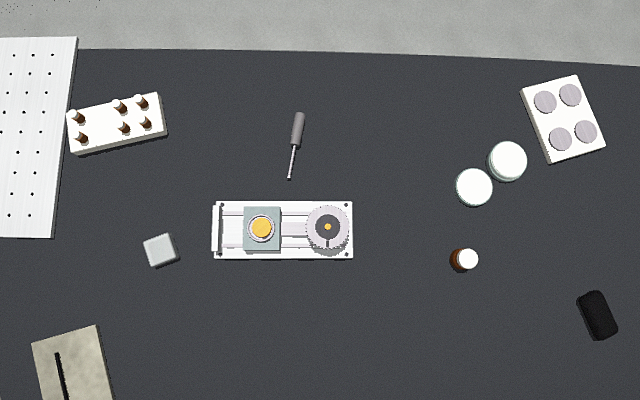

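View pics/side0.png

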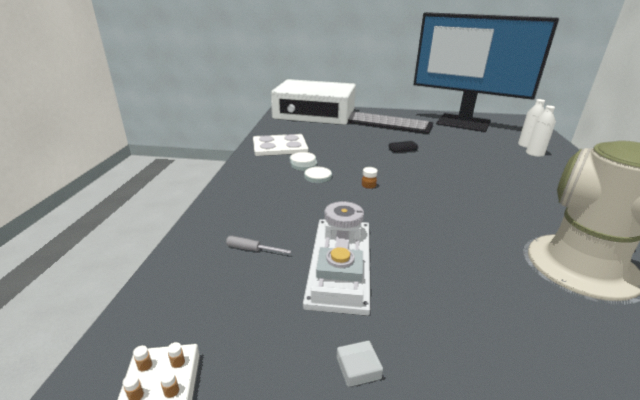

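View pics/wrist0.png

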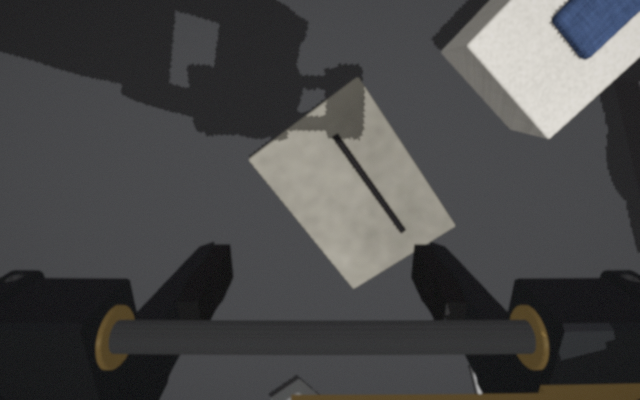

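The top picture shows the stage at columns 212–353, rows 201–259. The ring is near (328,227) with its dark bar at (327,243), and the puck is near (262,228). The jar is at (465,260) and the box at (160,250). Next I measure these.

Run:
```python
from h import *
im=cv2.imread('pics/top0.png'); c=arm.camera_info('top'); d=np.load('pics/top0.png.npy')
hsv=cv2.cvtColor(im,cv2.COLOR_BGR2HSV)
m=cv2.inRange(hsv,(15,120,120),(35,255,255)); n,l,s,ce=cv2.connectedComponentsWithStats(m)
for i in range(1,n):
    if s[i][4]>8 and 200<ce[i][0]<370: print('gold',s[i],ce[i],onz('top',*ce[i],.064,c),onz('top',*ce[i],.086,c))
# stage white blob corners
g=im.min(2); m=(g>150).astype(np.uint8); m[:190]=0;m[270:]=0;m[:,:200]=0;m[:,370:]=0
cn=max(cv2.findContours(m,0,2)[0],key=cv2.contourArea); r=cv2.minAreaRect(cn); print(r)
for p in cv2.boxPoints(r): print(p,onz('top',*p,.018,c))
print('base cam',ray('top',320,200,c)[0])
big=cv2.resize(im[190:270,200:370],None,fx=4.7,fy=4.7,interpolation=cv2.INTER_CUBIC);cv2.imwrite('pics/topz.png',big)
for uv in [(160,250),(465,260)]: print(uv, onz('top',*uv,.03,c))
```

```text
gold [252 218  19  19 285] [261.27017544 227.11578947] [0.55334188 0.11306087 0.064     ] [0.55134272 0.11044453 0.086     ]
gold [325 223   6   7  34] [327.41176471 226.32352941] [ 0.55639142 -0.02771782  0.064     ] [ 0.55431085 -0.02657614  0.086     ]
((281.5, 229.5), (57.0, 141.0), 90.0)
[211. 201.] [0.61553359 0.23401438 0.018     ]
[352. 201.] [ 0.61930585 -0.08624213  0.018     ]
[352. 258.] [ 0.4901674 -0.0854171  0.018    ]
[211. 258.] [0.48775537 0.22771391 0.018     ]
base cam [0.47845168 0.01505028 0.88813856]
(160, 250) [0.50362548 0.3375095  0.03      ]
(465, 260) [ 0.48601719 -0.33943539  0.03      ]
```

View pics/topz.png

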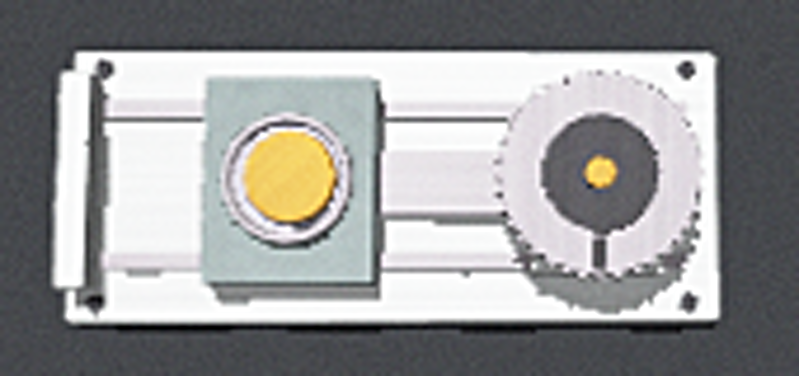

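Run:
```python
from h import *
c=arm.camera_info('top'); cs=arm.camera_info('side')
for x,y in [(105,69),(686,69),(96,300),(688,300)]: print('screw',onz('top',200+x/4.7,190+y/4.7,.018,c)[:2])
for x,y in [(205,78),(380,80),(378,284),(205,284)]: print('carr',onz('top',200+x/4.7,190+y/4.7,.048,c)[:2])
print('cup',onz('top',200+287/4.7,190+178/4.7,.058,c)[:2])
im=cv2.imread('pics/side0.png'); hsv=cv2.cvtColor(im,cv2.COLOR_BGR2HSV)
m=cv2.inRange(hsv,(15,120,120),(35,255,255)); n,l,s,ce=cv2.connectedComponentsWithStats(m)
for i in range(1,n):
    if s[i][4]>3 and 300<ce[i][0]<370: print('gold',s[i],ce[i],onz('side',*ce[i],.064,cs),onz('side',*ce[i],.086,cs))
cv2.imwrite('pics/sidez.png',cv2.resize(im[190:320,290:390],None,fx=4.5,fy=4.5,interpolation=cv2.INTER_CUBIC))
```

```text
screw [0.60740998 0.20796774]
screw [ 0.61063284 -0.07232795]
screw [0.49714865 0.20726325]
screw [ 0.49936435 -0.07284118]
carr [0.59928025 0.15477954]
carr [0.5992715  0.07358489]
carr [0.50496904 0.07243643]
carr [0.50425806 0.15130604]
cup [0.55225956 0.1141669 ]
gold [362 178  14   5  47] [368.14893617 179.95744681] [ 0.49690943 -0.23915292  0.064     ] [ 0.49857142 -0.19427449  0.086     ]
gold [342 210   4   2   6] [343.83333333 210.33333333] [ 0.55706211 -0.05750232  0.064     ] [ 0.55602017 -0.0207893   0.086     ]
gold [331 248  19  14 203] [339.96059113 254.66009852] [0.55457743 0.12424458 0.064     ] [0.55364718 0.15278787 0.086     ]
```

View pics/sidez.png

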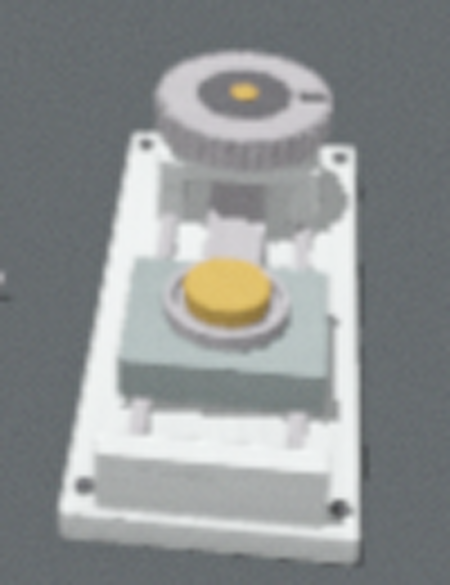

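Stage +y lies along world +y, with a yaw of about 0.6°. The ring centre is near (0.5545, −0.0265). The push face is at y ≈ 0.073, against an expected 0.075. I move the arm over with the gripper shut.

Request:
{"op": "step_arm", "data": {"plan": [-22,28,0,0,0,0,0,-22,28,0,0,0,0,0,-22,28,0,0,0,0,0,-22,28,0,0,0,0,0,-22,28,0,0,0,0,0,-22,28,0,0,0,0,0,-22,28,0,0,0,0,0,-22,28,0,0,0,0,0,-22,28,0,0,0,0,0,-22,28,0,0,0,0,0], "force": 20}}

```text
time_s: 1.15
position: [0.3642, 0.1965, 0.2387]
eef_rot: [-0.0, 0.814, 0.581, -0.0]
ft_force: [0.7, 0.5, 0.6]
finger_gap: 0.117
```

Request:
{"op": "step_arm", "data": {"plan": [-22,28,0,0,0,0,0,-22,28,0,0,0,0,0,-22,28,0,0,0,0,0,-22,28,0,0,0,0,0,-22,28,0,0,0,0,0,-22,28,0,0,0,0,0,-22,28,0,0,0,0,0,-22,28,0,0,0,0,0,-22,28,0,0,0,0,0,-22,28,0,0,0,0,0]}}

```text
time_s: 2.15
position: [0.5579, -0.1023, 0.2385]
eef_rot: [-0.0, 0.814, 0.581, -0.0]
ft_force: [0.9, 0.7, 0.6]
finger_gap: 0.008
```

Request:
{"op": "step_arm", "data": {"plan": [0,0,0,0,0,0.138,0,0,0,0,0,0,0.138,0,0,0,0,0,0,0.138,0,0,0,0,0,0,0.138,0,0,0,0,0,0,0.138,0,0,0,0,0,0,0.138,0,0,0,0,0,0,0.138,0,0,0,0,0,0,0.138,0,0,0,0,0,0,0.138,0,0,0,0,0,0,0,0]}}

```text
time_s: 3.15
position: [0.5573, -0.1009, 0.2385]
eef_rot: [-0.0, 1.0, -0.001, -0.0]
ft_force: [0.7, -0.2, 0.3]
finger_gap: 0.003
```

```bash
cat > st.py <<'E'
from h import *
from scipy.spatial.transform import Rotation as Ro
s=arm.get_state(); q=s['eef_rot']; R=Ro.from_quat([q[1],q[2],q[3],q[0]]).as_matrix()
np.set_printoptions(precision=4,suppress=True)
print(s['time_s'],'pos',s['position'],'F',s['ft_force'],'gap',s['finger_gap']);print('R cols x,y,z',R.T.round(4).tolist(),s['joint_pos'])
E
python3 st.py; python3 -c "
from h import *
snap('wrist','w1.png')"
```

```text
3.15 pos [ 0.5573 -0.1009  0.2385] F [ 0.691  -0.1769  0.2997] gap 0.002951823385217242
R cols x,y,z [[1.0, -0.0022, -0.0005], [-0.0022, -1.0, -0.0002], [-0.0004, 0.0002, -1.0]] [-0.386   0.405   1.3688  0.      1.3683 -0.3838]
```

View pics/w1.png

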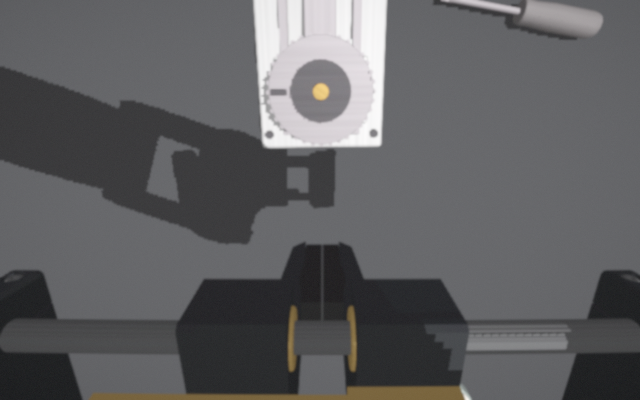

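```bash
python3 - <<'E'
from h import *
np.set_printoptions(precision=4,suppress=True)
c=arm.camera_info('wrist')
im=cv2.imread('pics/w1.png'); hsv=cv2.cvtColor(im,cv2.COLOR_BGR2HSV)
m=cv2.inRange(hsv,(12,100,100),(38,255,255)); n,l,s,ce=cv2.connectedComponentsWithStats(m)
for i in range(1,n):
    if s[i][4]>30: print(s[i],ce[i],onz('wrist',*ce[i],.086,c))
print('ring L/R/bottom',[onz('wrist',u,v,.084,c)[:2] for u,v in [(264,92),(375,92),(320,145),(320,35)]])
print('idx',onz('wrist',278,92,.087,c))
T=arm.get_state()['position']
print('tcp px',proj('wrist',[T,T+[.0175,0,0],T-[.0175,0,0],T+[0,.009,0],T-[0,.009,0],T+[0.0175,.009,0.064]]))
d=np.load('pics/w1.png.npy'); print('cam',ray('wrist',320,200,c)[0]); 
for r in (243,250,260,270,280,300): print(r,d[r,280:366:6])
E
python3 -c "
import cv2;i=cv2.imread('pics/w1.png')[225:400,170:475];cv2.imwrite('pics/w1z.png',cv2.resize(cv2.convertScaleAbs(i,alpha=2.5,beta=10),None,fx=2.5,fy=2.5))"
```

```text
[313  84  15  16 192] [320.2552  91.3073] [ 0.5566 -0.0235  0.086 ]
[288 307   9  64 341] [291.1701 339.3783] [ 0.5252 -0.2809  0.086 ]
[348 307   9  64 343] [352.3003 339.1137] [ 0.5916 -0.2804  0.086 ]
[  90  387  373   13 2767] [314.0376 394.8659] [ 0.5496 -0.3611  0.086 ]
ring L/R/bottom [array([ 0.5088, -0.0241]), array([ 0.6031, -0.0239]), array([ 0.5564, -0.0693]), array([0.5564, 0.0203])]
idx [ 0.5211 -0.024   0.087 ]
tcp px [[319.8663 265.5809]
 [355.8579 265.6489]
 [283.8779 265.4815]
 [319.8713 248.9726]
 [319.8617 281.6038]
 [377.0517 348.9601]]
cam [ 0.5582 -0.0164  0.3834]
243 [0.4256 0.4252 0.4248 0.4255 0.1607 0.4261 0.4263 0.4245 0.4259 0.4247
 0.1597 0.4256 0.4261 0.4259 0.426 ]
250 [0.4291 0.4287 0.1529 0.1539 0.1537 0.1564 0.1565 0.1567 0.1576 0.1558
 0.1534 0.1536 0.1539 0.428  0.4291]
260 [0.433  0.4328 0.1437 0.1446 0.1475 0.1474 0.1475 0.153  0.1478 0.1468
 0.1441 0.1437 0.1448 0.4337 0.4335]
270 [0.4373 0.1373 0.1371 0.1374 0.1404 0.1401 0.1407 0.1537 0.1391 0.1402
 0.1397 0.1358 0.1364 0.1367 0.4381]
280 [0.0861 0.0873 0.0886 0.1294 0.1336 0.1322 0.1336 0.1535 0.1334 0.1328
 0.1329 0.1296 0.089  0.0879 0.0871]
300 [0.08   0.0797 0.0874 0.117  0.1206 0.1202 0.1203 0.452  0.1215 0.1209
 0.1186 0.1169 0.084  0.0793 0.0798]
```

View pics/w1z.png

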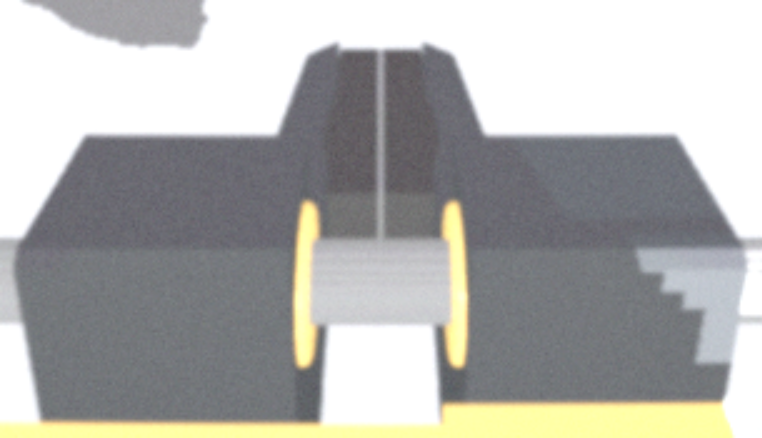

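The wrist view shows the ring's pin at (320,91), index bar at (278,92), which gives a centre near (0.556, −0.024). That agrees with the top view to 2–3 mm. I'll use strokes in which the tool turns with the ring, so the same finger face (9 mm from the TCP) stays on the rim. First I circle to the stroke start at 10 mm clearance while lowering.

Request:
{"op": "step_arm", "data": {"plan": [-1.3,-10.7,0,0,0,0,0,-9.2,-0.65,10,0,0,0.14,0,-9.2,-0.65,10,0,0,0.14,0,-9.2,-0.65,10,0,0,0.14,0,-9.2,-0.65,10,0,0,0.14,0,-9.2,-0.65,10,0,0,0.14,0,-9.2,-0.65,10,0,0,0.14,0,-9.2,-0.65,10,0,0,0.14,0,-9.2,-0.65,10,0,0,0.14,0,-9.2,-0.65,10,0,0,0.14,0]}}

```text
time_s: 4.2
position: [0.493, -0.0434, 0.1484]
eef_rot: [-0.0, 0.807, -0.591, -0.0]
ft_force: [-0.3, -0.8, 0.0]
finger_gap: 0.004
```

Request:
{"op": "step_arm", "data": {"plan": [-9.2,-0.65,10,0,0,0.14,0,-9.2,-0.65,10,0,0,0.14,0,-9.2,-0.65,10,0,0,0.14,0,-9.2,-0.65,10,0,0,0.14,0,-9.2,-0.65,10,0,0,0.14,0,-9.2,-0.65,10,0,0,0.14,0,0,0,10,0,0,0,0,0,0,7,0,0,0,0,0,0,0,0,0,0,0,0,0,0,0,0,0,0]}}

```text
time_s: 5.2
position: [0.4993, 0.0088, 0.0719]
eef_rot: [0.0, -0.498, 0.867, -0.0]
ft_force: [-0.2, -0.8, 0.0]
finger_gap: 0.002
```

```bash
cat >> st.py <<'E'
C=np.array([.556,-.0242]); v=s['position'][:2]-C; print('r',np.hypot(*v)*1e3,'ang',np.degrees(np.arctan2(v[1],v[0])),'C in tool mm',-(R.T@np.r_[v,0])*1e3,'Ftool',R.T@s['ft_force'])
E
python3 st.py; python3 -c "
from h import *
snap('wrist','w2.png');snap('top','t2.png')"
```

```text
5.2 pos [0.4993 0.0088 0.0719] F [-0.216  -0.786   0.0383] gap 0.002415932805828493
R cols x,y,z [[-0.5042, -0.8636, -0.0], [-0.8636, 0.5042, -0.0002], [0.0002, -0.0001, -1.0]] [-0.2174  0.4616  1.769  -0.      0.9108  1.8819]
r 65.59741854543066 ang 149.7712055471966 C in tool mm [ -0.0548 -65.5974   0.0108] Ftool [ 0.7877 -0.2098 -0.0383]
```

View pics/w2.png

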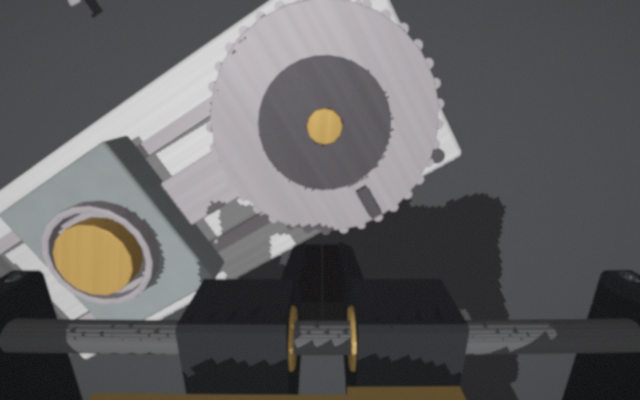

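View pics/t2.png

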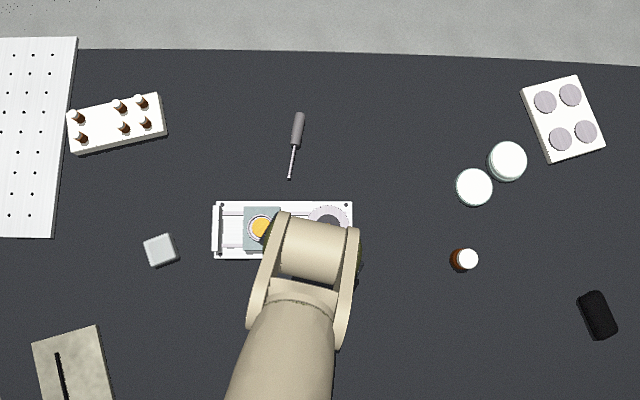

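The wrist view holds the ring in front of the finger, with its pin at (324,127). I re-measure the centre from here.

```bash
cat > rc.py <<'E'
import sys
from h import *
np.set_printoptions(precision=4,suppress=True)
fn=sys.argv[1]; zp=float(sys.argv[2])
if len(sys.argv)>3: snap('wrist',fn)
c=arm.camera_info('wrist'); im=cv2.imread('pics/'+fn); hsv=cv2.cvtColor(im,cv2.COLOR_BGR2HSV)
m=cv2.inRange(hsv,(12,100,100),(38,255,255)); m[200:]=0;m[:,:250]=0;m[:,400:]=0
n,l,s,ce=cv2.connectedComponentsWithStats(m); i=1+np.argmax(s[1:,4]); P=onz('wrist',*ce[i],zp,c); print('pin',ce[i],P)
# dark mask in annulus r 27..44 mm about centre on plane .087
C=onz('wrist',*ce[i],zp,c)
best=[]
g=im.max(2)
for a in np.arange(0,360,1.):
    t=np.radians(a); pts=[[C[0]+r*np.cos(t),C[1]+r*np.sin(t),.087] for r in (.032,.034,.036,.038,.04)]
    px=proj('wrist',pts,c); v=[g[int(round(y)),int(round(x))] for x,y in px if 0<=x<640 and 0<=y<400]
    if len(v)==5: best.append((np.mean(v),a))
best.sort(); print('index world deg candidates',best[:8])
E
python3 rc.py w2.png .086
```

```text
pin [324.1472 125.8843] [ 0.5576 -0.0237  0.086 ]
index world deg candidates [(np.float64(92.8), np.float64(183.0)), (np.float64(93.0), np.float64(179.0)), (np.float64(93.4), np.float64(182.0)), (np.float64(93.6), np.float64(178.0)), (np.float64(94.0), np.float64(181.0)), (np.float64(94.4), np.float64(180.0)), (np.float64(96.2), np.float64(184.0)), (np.float64(105.4), np.float64(177.0))]
```

Request:
{"op": "step_arm", "data": {"plan": [0,-3,0,0,0,0,0,0,-3,0,0,0,0,0,0,-2,0,0,0,0,0,0,-0.5,0,0,0,0,0,0,-0.5,0,0,0,0,0,0,-0.5,0,0,0,0,0,0,-0.5,0,0,0,0,0,0,0,0,0,0,0,0,0,0,0,0,0,0,0,0,0,0,0,0,0,0]}}

```text
time_s: 6.3
position: [0.5079, 0.0041, 0.0717]
eef_rot: [-0.0, -0.497, 0.868, 0.0]
ft_force: [-0.3, 0.8, 0.9]
finger_gap: 0.006
```

```bash
python3 st.py
```

```text
6.3 pos [0.5079 0.0041 0.0717] F [-0.2531  0.7893  0.9229] gap 0.006221117499125667
R cols x,y,z [[-0.5057, -0.8627, 0.0], [-0.8627, 0.5057, 0.0002], [-0.0002, 0.0001, -1.0]] [-0.223   0.4772  1.7436  0.      0.921   1.8779]
r 55.82397582751523 ang 149.57533877067542 C in tool mm [  0.0486 -55.824   -0.009 ] Ftool [-0.5529  0.6176 -0.9228]
```

Request:
{"op": "step_arm", "data": {"plan": [0,-0.5,0,0,0,0,0,0,-0.5,0,0,0,0,0,0,0,0,0,0,0,0,0,0,0,0,0,0,0,0,0,0,0,0,0,0,0,0,0,0,0,0,0,0,0,0,0,0,0,0,0,0,0,0,0,0,0,0,0,0,0,0,0,0,0,0,0,0,0,0,0]}}

```text
time_s: 7.3
position: [0.5081, 0.0039, 0.0716]
eef_rot: [-0.001, -0.497, 0.868, 0.001]
ft_force: [-5.0, 4.0, 3.0]
finger_gap: 0.006
```

```bash
python3 st.py
```

```text
7.3 pos [0.5081 0.0039 0.0716] F [-5.0355  4.0256  3.0131] gap 0.006413092000517522
R cols x,y,z [[-0.5057, -0.8627, 0.0003], [-0.8627, 0.5057, 0.0021], [-0.0019, 0.0008, -1.0]] [-0.2234  0.4785  1.7417  0.0004  0.9234  1.8774]
r 55.549762880578115 ang 149.5978902408149 C in tool mm [  0.0239 -55.5496  -0.1143] Ftool [-0.9255  6.3861 -3.0003]
```

Contact is made with about 6 N radial for 1 mm of press. I start the stroke.

Request:
{"op": "step_arm", "data": {"plan": [4,-0.55,0,0,0,-0.07,0,7.7,-0.54,0,0,0,-0.14,0,7.7,-0.54,0,0,0,-0.14,0,7.7,-0.54,0,0,0,-0.14,0,7.7,-0.54,0,0,0,-0.14,0,7.7,-0.54,0,0,0,-0.14,0,7.7,-0.54,0,0,0,-0.14,0,7.7,-0.54,0,0,0,-0.14,0,7.7,-0.54,0,0,0,-0.14,0,7.7,-0.54,0,0,0,-0.14,0]}}

```text
time_s: 8.3
position: [0.5173, -0.0658, 0.0717]
eef_rot: [0.001, 0.928, -0.373, -0.001]
ft_force: [-7.4, -6.5, 2.8]
finger_gap: 0.003
```

```bash
python3 st.py; python3 rc.py w3.png .087 1
```

```text
8.3 pos [ 0.5173 -0.0658  0.0717] F [-7.3827 -6.5442  2.7912] gap 0.0026718303403467348
R cols x,y,z [[0.7213, -0.6926, -0.0008], [-0.6926, -0.7213, 0.0033], [-0.0028, -0.0018, -1.0]] [-0.3501  0.5026  1.7005 -0.0033  0.9405  0.4169]
r 56.76819255640725 ang -132.93712956519636 C in tool mm [ -0.8887 -56.7609  -0.1838] Ftool [-0.7954  9.8427 -2.7585]
pin [322.1029 152.9958] [ 0.5582 -0.0235  0.087 ]
index world deg candidates [(np.float64(94.8), np.float64(256.0)), (np.float64(95.4), np.float64(257.0)), (np.float64(100.0), np.float64(255.0)), (np.float64(100.8), np.float64(258.0)), (np.float64(101.8), np.float64(261.0)), (np.float64(102.0), np.float64(260.0)), (np.float64(102.8), np.float64(259.0)), (np.float64(116.0), np.float64(254.0))]
```

View pics/w3.png

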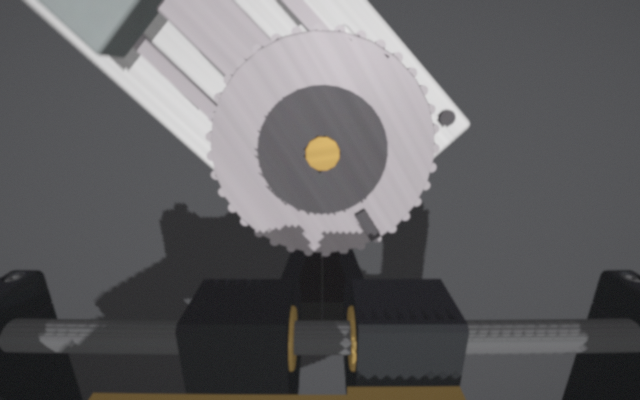

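The index went from about 180.5° to 257°, and the tool turned 76.6°, so there was no slip. Force is about 10 N, so I continue.

Request:
{"op": "step_arm", "data": {"plan": [7.7,-0.54,0,0,0,-0.14,0,7.7,-0.54,0,0,0,-0.14,0,7.7,-0.54,0,0,0,-0.14,0,7.7,-0.54,0,0,0,-0.14,0,7.7,-0.54,0,0,0,-0.14,0,7.7,-0.54,0,0,0,-0.14,0,7.7,-0.54,0,0,0,-0.14,0,7.7,-0.54,0,0,0,-0.14,0,7.7,-0.54,0,0,0,-0.14,0,7.7,-0.54,0,0,0,-0.14,0]}}

```text
time_s: 9.35
position: [0.59, -0.0704, 0.0718]
eef_rot: [0.001, 0.95, 0.312, 0.0]
ft_force: [0.0, -3.6, -0.9]
finger_gap: 0.006
```

```bash
python3 st.py; python3 rc.py w4.png .089 1
```

```text
9.35 pos [ 0.59   -0.0704  0.0718] F [ 0.0011 -3.6343 -0.9324] gap 0.0063910186667249765
R cols x,y,z [[0.8054, 0.5927, 0.0001], [0.5927, -0.8054, 0.0023], [0.0015, -0.0017, -1.0]] [-0.3152  0.633   1.4705 -0.0014  1.0361 -0.9489]
r 57.318722231238105 ang -53.64113998531949 C in tool mm [ -0.0112 -57.3186  -0.1307] Ftool [-2.1532  2.9257  0.9387]
pin [320.0955 152.8395] [ 0.5569 -0.0225  0.089 ]
index world deg candidates [(np.float64(64.6), np.float64(338.0)), (np.float64(65.2), np.float64(337.0)), (np.float64(66.6), np.float64(339.0)), (np.float64(66.6), np.float64(341.0)), (np.float64(67.0), np.float64(342.0)), (np.float64(67.2), np.float64(340.0)), (np.float64(75.0), np.float64(336.0)), (np.float64(85.6), np.float64(343.0))]
```

Request:
{"op": "step_arm", "data": {"plan": [7.7,-1.04,0,0,0,-0.14,0,7.7,-1.04,0,0,0,-0.14,0,7.7,-0.54,0,0,0,-0.14,0,7.7,-0.54,0,0,0,-0.14,0,7.7,-0.54,0,0,0,-0.14,0,7.7,-0.54,0,0,0,-0.14,0,7.7,-0.54,0,0,0,-0.14,0,7.7,-0.54,0,0,0,-0.14,0,7.7,-0.54,0,0,0,-0.14,0,7.7,-0.54,0,0,0,-0.14,0]}}

```text
time_s: 10.4
position: [0.6061, 0.0004, 0.0718]
eef_rot: [0.001, 0.527, 0.85, 0.0]
ft_force: [1.7, -0.9, -0.4]
finger_gap: 0.003
```

```bash
python3 st.py; python3 rc.py w5.png .091 1
```

```text
10.4 pos [0.6061 0.0004 0.0718] F [ 1.7473 -0.9399 -0.3805] gap 0.003025797905578507
R cols x,y,z [[-0.4449, 0.8956, -0.0013], [0.8956, 0.4449, 0.0017], [0.0021, -0.0004, -1.0]] [-0.1923  0.6553  1.43   -0.      1.0541 -2.2242]
r 55.85091763060465 ang 26.183248766503052 C in tool mm [  0.226  -55.8504  -0.0959] Ftool [-1.6185  1.1461  0.3846]
pin [319.1903 152.834 ] [ 0.5557 -0.0234  0.091 ]
index world deg candidates [(np.float64(64.0), np.float64(58.0)), (np.float64(64.2), np.float64(61.0)), (np.float64(64.6), np.float64(59.0)), (np.float64(64.6), np.float64(62.0)), (np.float64(65.0), np.float64(60.0)), (np.float64(66.0), np.float64(57.0)), (np.float64(75.6), np.float64(63.0)), (np.float64(80.6), np.float64(56.0))]
```

View pics/w5.png

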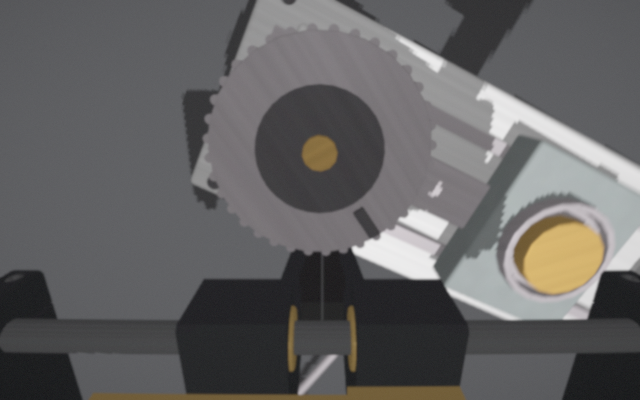

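Turned 239.5° so far. I back off, circle back clear of the rim, and start the second stroke.

Request:
{"op": "step_arm", "data": {"plan": [0,10,0,0,0,0,0,-9.2,-0.65,0,0,0,0.14,0,-9.2,-0.65,0,0,0,0.14,0,-9.2,-0.65,0,0,0,0.14,0,-9.2,-0.65,0,0,0,0.14,0,-9.2,-0.65,0,0,0,0.14,0,-9.2,-0.65,0,0,0,0.14,0,-9.2,-0.65,0,0,0,0.14,0,-9.2,-0.65,0,0,0,0.14,0,-9.2,-0.65,0,0,0,0.14,0]}}

```text
time_s: 11.45
position: [0.601, -0.0723, 0.0716]
eef_rot: [0.0, 0.929, 0.37, 0.0]
ft_force: [0.1, -0.1, 0.3]
finger_gap: 0.006
```

Request:
{"op": "step_arm", "data": {"plan": [-9.2,-0.65,0,0,0,0.14,0,-9.2,-0.65,0,0,0,0.14,0,-9.2,-0.65,0,0,0,0.14,0,-9.2,-0.65,0,0,0,0.14,0,-9.2,-0.65,0,0,0,0.14,0,-9.2,-0.65,0,0,0,0.14,0,-9.2,-0.65,0,0,0,0.14,0,-9.2,-0.65,0,0,0,0.14,0,-9.2,-0.65,0,0,0,0.14,0,-9.2,-0.65,0,0,0,0.14,0]}}

```text
time_s: 12.45
position: [0.516, -0.0777, 0.0718]
eef_rot: [0.0, 0.949, -0.316, 0.0]
ft_force: [0.1, 0.2, 0.6]
finger_gap: 0.005
```

Request:
{"op": "step_arm", "data": {"plan": [-9.2,-0.65,0,0,0,0.14,0,-9.2,-0.65,0,0,0,0.14,0,-9.2,-0.65,0,0,0,0.14,0,-9.2,-0.65,0,0,0,0.14,0,-9.2,-0.65,0,0,0,0.14,0,-9.2,-0.65,0,0,0,0.14,0,-9.2,-0.65,0,0,0,0.14,0,-9.2,-0.65,0,0,0,0.14,0,-9.2,-0.65,0,0,0,0.14,0,-9.2,-0.65,0,0,0,0.14,0]}}

```text
time_s: 13.45
position: [0.4963, 0.0052, 0.0718]
eef_rot: [0.0, -0.522, 0.853, -0.0]
ft_force: [0.2, -0.4, 0.2]
finger_gap: 0.006
```

```bash
sed -i 's/C=np.array.*]); v/C=np.array([.5563,-.0251]); v/' st.py; python3 st.py; python3 rc.py w6.png .091 1
```

```text
13.45 pos [0.4963 0.0052 0.0718] F [ 0.1829 -0.3594  0.1936] gap 0.005694794249820637
R cols x,y,z [[-0.454, -0.891, -0.0], [-0.891, 0.454, -0.0001], [0.0001, -0.0, -1.0]] [-0.226   0.4564  1.7782  0.      0.907   1.816 ]
r 67.22362249445031 ang 153.18953894378052 C in tool mm [ -0.2224 -67.2233   0.0036] Ftool [ 0.2371 -0.3261 -0.1936]
pin [322.4276 124.4305] [ 0.5578 -0.0234  0.091 ]
index world deg candidates [(np.float64(95.6), np.float64(58.0)), (np.float64(96.0), np.float64(63.0)), (np.float64(97.0), np.float64(59.0)), (np.float64(97.8), np.float64(62.0)), (np.float64(98.2), np.float64(60.0)), (np.float64(98.2), np.float64(64.0)), (np.float64(98.4), np.float64(61.0)), (np.float64(119.8), np.float64(57.0))]
```

Request:
{"op": "step_arm", "data": {"plan": [0,-5,0,0,0,0,0,0,-5,0,0,0,0,0,0,-2,0,0,0,0,0,4,-0.2,0,0,0,-0.07,0,7.7,-0.54,0,0,0,-0.14,0,7.7,-0.54,0,0,0,-0.14,0,7.7,-0.54,0,0,0,-0.14,0,7.7,-0.54,0,0,0,-0.14,0,7.7,-0.54,0,0,0,-0.14,0,7.7,-0.54,0,0,0,-0.14,0]}}

```text
time_s: 14.5
position: [0.5058, -0.0496, 0.0713]
eef_rot: [0.001, 0.849, -0.529, -0.001]
ft_force: [-4.2, -0.0, 0.2]
finger_gap: 0.009
```

```bash
python3 st.py; python3 rc.py w7.png .091 1
```

```text
14.5 pos [ 0.5058 -0.0496  0.0713] F [-4.2408 -0.0482  0.1651] gap 0.008721994390976349
R cols x,y,z [[0.4406, -0.8977, -0.0019], [-0.8977, -0.4406, 0.0025], [-0.003, 0.0006, -1.0]] [-0.3284  0.4797  1.7406 -0.0005  0.9244  0.7864]
r 56.11961712591758 ang -154.10236753246207 C in tool mm [  0.2381 -56.1189  -0.1382] Ftool [-1.8255  3.8286 -0.1522]
pin [323.0262 154.507 ] [ 0.5584 -0.0236  0.091 ]
index world deg candidates [(np.float64(91.2), np.float64(109.0)), (np.float64(91.4), np.float64(110.0)), (np.float64(93.0), np.float64(111.0)), (np.float64(97.2), np.float64(112.0)), (np.float64(97.6), np.float64(114.0)), (np.float64(98.0), np.float64(115.0)), (np.float64(98.4), np.float64(113.0)), (np.float64(122.2), np.float64(116.0))]
```

Request:
{"op": "step_arm", "data": {"plan": [7.7,-1.04,0,0,0,-0.14,0,7.7,-0.54,0,0,0,-0.14,0,7.7,-0.54,0,0,0,-0.14,0,7.7,-0.54,0,0,0,-0.14,0,7.7,-0.54,0,0,0,-0.14,0,7.7,-0.54,0,0,0,-0.14,0,7.7,-0.54,0,0,0,-0.14,0,7.7,-0.54,0,0,0,-0.14,0,7.7,-0.54,0,0,0,-0.14,0,7.7,-0.54,0,0,0,-0.14,0]}}

```text
time_s: 15.55
position: [0.5724, -0.079, 0.0716]
eef_rot: [0.001, 0.99, 0.141, -0.0]
ft_force: [-1.4, -2.3, -0.1]
finger_gap: 0.001
```

```bash
python3 st.py; python3 rc.py w8.png .092 1
```

```text
15.55 pos [ 0.5724 -0.079   0.0716] F [-1.4219 -2.3367 -0.1008] gap 0.0007230457746881996
R cols x,y,z [[0.9605, 0.2782, -0.0005], [0.2782, -0.9605, 0.0011], [-0.0001, -0.0012, -1.0]] [-0.3392  0.6037  1.524  -0.0014  1.0137 -0.6204]
r 56.203256105987705 ang -73.36225312467687 C in tool mm [ -0.4744 -56.2012  -0.061 ] Ftool [-2.0159  1.8488  0.1037]
pin [319.8151 154.4851] [ 0.5573 -0.0222  0.092 ]
index world deg candidates [(np.float64(65.0), np.float64(190.0)), (np.float64(65.8), np.float64(191.0)), (np.float64(66.0), np.float64(193.0)), (np.float64(66.2), np.float64(192.0)), (np.float64(66.2), np.float64(194.0)), (np.float64(66.8), np.float64(195.0)), (np.float64(71.8), np.float64(189.0)), (np.float64(80.0), np.float64(196.0))]
```

Index 192.5°, a cumulative 372°. The radial force is low, so I add about 0.8 mm of press.

Request:
{"op": "step_arm", "data": {"plan": [7.7,-0.94,0,0,0,-0.14,0,7.7,-0.94,0,0,0,-0.14,0,7.7,-0.54,0,0,0,-0.14,0,7.7,-0.54,0,0,0,-0.14,0,7.7,-0.54,0,0,0,-0.14,0,7.7,-0.54,0,0,0,-0.14,0,7.7,-0.54,0,0,0,-0.14,0,7.7,-0.54,0,0,0,-0.14,0,7.7,-0.54,0,0,0,-0.14,0,7.7,-0.54,0,0,0,-0.14,0]}}

```text
time_s: 16.6
position: [0.612, -0.0183, 0.0719]
eef_rot: [0.001, 0.668, 0.745, 0.0]
ft_force: [1.0, -2.0, -0.4]
finger_gap: 0.008
```

```bash
python3 st.py; python3 rc.py w9.png .093 1
```

```text
16.6 pos [ 0.612  -0.0183  0.0719] F [ 1.0218 -2.044  -0.3676] gap 0.0075306860980805124
R cols x,y,z [[-0.1087, 0.9941, -0.0007], [0.9941, 0.1087, 0.0015], [0.0016, -0.0005, -1.0]] [-0.221   0.6674  1.408  -0.0002  1.0645 -1.9006]
r 56.14831012375675 ang 6.9093245537266155 C in tool mm [ -0.6561 -56.1444  -0.0865] Ftool [-2.1427  0.793   0.3703]
pin [319.2029 153.4986] [ 0.5558 -0.0229  0.093 ]
index world deg candidates [(np.float64(63.4), np.float64(270.0)), (np.float64(64.0), np.float64(269.0)), (np.float64(64.2), np.float64(273.0)), (np.float64(64.4), np.float64(268.0)), (np.float64(64.8), np.float64(272.0)), (np.float64(65.0), np.float64(271.0)), (np.float64(68.0), np.float64(274.0)), (np.float64(83.0), np.float64(267.0))]
```

Request:
{"op": "step_arm", "data": {"plan": [7.7,-0.94,0,0,0,-0.14,0,7.7,-0.64,0,0,0,-0.14,0,7.7,-0.54,0,0,0,-0.14,0,7.7,-0.54,0,0,0,-0.14,0,0,11,0,0,0,0,0,-9.2,-0.65,0,0,0,0.14,0,-9.2,-0.65,0,0,0,0.14,0,-9.2,-0.65,0,0,0,0.14,0,-9.2,-0.65,0,0,0,0.14,0,-9.2,-0.65,0,0,0,0.14,0]}}

```text
time_s: 17.65
position: [0.6223, -0.0266, 0.0717]
eef_rot: [-0.0, 0.723, 0.691, 0.0]
ft_force: [0.1, -0.5, -0.1]
finger_gap: 0.007
```

Request:
{"op": "step_arm", "data": {"plan": [-9.2,-0.65,0,0,0,0.14,0,-9.2,-0.65,0,0,0,0.14,0,-9.2,-0.65,0,0,0,0.14,0,-9.2,-0.65,0,0,0,0.14,0,-9.2,-0.65,0,0,0,0.14,0,-9.2,-0.65,0,0,0,0.14,0,-9.2,-0.65,0,0,0,0.14,0,-9.2,-0.65,0,0,0,0.14,0,-9.2,-0.65,0,0,0,0.14,0,-9.2,-0.65,0,0,0,0.14,0]}}

```text
time_s: 18.65
position: [0.565, -0.0897, 0.0717]
eef_rot: [-0.0, 0.998, 0.063, 0.0]
ft_force: [-0.8, -0.7, -0.2]
finger_gap: -0.0
```

Request:
{"op": "step_arm", "data": {"plan": [-9.2,-0.65,0,0,0,0.14,0,-9.2,-0.65,0,0,0,0.14,0,-9.2,-0.65,0,0,0,0.14,0,-9.2,-0.65,0,0,0,0.14,0,-9.2,-0.65,0,0,0,0.14,0,-9.2,-0.65,0,0,0,0.14,0,-9.2,-0.65,0,0,0,0.14,0,-9.2,-0.65,0,0,0,0.14,0,-9.2,-0.65,0,0,0,0.14,0,-9.2,-0.65,0,0,0,0.14,0]}}

```text
time_s: 19.65
position: [0.4932, -0.0439, 0.0718]
eef_rot: [-0.0, 0.804, -0.595, 0.0]
ft_force: [0.4, -0.4, 0.6]
finger_gap: 0.01
```

Request:
{"op": "step_arm", "data": {"plan": [-9.2,-0.65,0,0,0,0.14,0,-9.2,-0.65,0,0,0,0.14,0,-9.2,-0.65,0,0,0,0.14,0,-9.2,-0.65,0,0,0,0.14,0,-9.2,-0.65,0,0,0,0.14,0,0,0,0,0,0,0,0,0,0,0,0,0,0,0,0,0,0,0,0,0,0,0,0,0,0,0,0,0,0,0,0,0,0,0,0]}}

```text
time_s: 20.65
position: [0.4953, 0.001, 0.0717]
eef_rot: [-0.0, -0.557, 0.831, 0.0]
ft_force: [1.2, -0.4, -0.0]
finger_gap: 0.004
```

```bash
python3 st.py; python3 rc.py w10.png .093 1
```

```text
20.65 pos [0.4953 0.001  0.0717] F [ 1.1712 -0.4094 -0.0037] gap 0.004225731168202085
R cols x,y,z [[-0.3804, -0.9248, 0.0], [-0.9248, 0.3804, 0.0], [-0.0, 0.0, -1.0]] [-0.235   0.4548  1.7811 -0.      0.9057  1.726 ]
r 66.30128681125794 ang 156.8392154239527 C in tool mm [  0.9255 -66.2948  -0.0004] Ftool [-0.0669 -1.2389  0.0037]
pin [325.4398 127.6953] [ 0.5577 -0.0237  0.093 ]
index world deg candidates [(np.float64(93.6), np.float64(299.0)), (np.float64(94.0), np.float64(298.0)), (np.float64(95.4), np.float64(300.0)), (np.float64(96.8), np.float64(304.0)), (np.float64(97.2), np.float64(301.0)), (np.float64(97.4), np.float64(303.0)), (np.float64(97.6), np.float64(302.0)), (np.float64(128.0), np.float64(305.0))]
```

Cumulative turn is 481°, with about 239° left. Third stroke.

Request:
{"op": "step_arm", "data": {"plan": [1,-5,0,0,0,0,0,0,-5,0,0,0,0,0,0,-1.2,0,0,0,0,0,4,-0.3,0,0,0,-0.07,0,7.7,-0.54,0,0,0,-0.14,0,7.7,-0.54,0,0,0,-0.14,0,7.7,-0.54,0,0,0,-0.14,0,7.7,-0.54,0,0,0,-0.14,0,7.7,-0.54,0,0,0,-0.14,0,7.7,-0.54,0,0,0,-0.14,0]}}

```text
time_s: 21.7
position: [0.5078, -0.0532, 0.0716]
eef_rot: [0.001, 0.867, -0.499, -0.001]
ft_force: [-5.5, -1.9, 2.3]
finger_gap: 0.008
```

```bash
python3 st.py; python3 rc.py w11.png .094 1
```

```text
21.7 pos [ 0.5078 -0.0532  0.0716] F [-5.4564 -1.9143  2.3008] gap 0.008006015854500052
R cols x,y,z [[0.5019, -0.8649, -0.0013], [-0.8649, -0.5019, 0.0027], [-0.003, -0.0002, -1.0]] [-0.3336  0.4834  1.7334 -0.0015  0.9275  0.7123]
r 56.056344374521146 ang -149.89871802554953 C in tool mm [  0.0231 -56.0561  -0.1527] Ftool [-1.0859  5.6864 -2.2839]
pin [322.393  155.4981] [ 0.5586 -0.0234  0.094 ]
index world deg candidates [(np.float64(100.4), np.float64(357.0)), (np.float64(101.6), np.float64(351.0)), (np.float64(102.6), np.float64(352.0)), (np.float64(103.4), np.float64(353.0)), (np.float64(103.8), np.float64(356.0)), (np.float64(104.0), np.float64(355.0)), (np.float64(104.2), np.float64(354.0)), (np.float64(124.0), np.float64(350.0))]
```

Request:
{"op": "step_arm", "data": {"plan": [7.7,-0.94,0,0,0,-0.14,0,7.7,-0.64,0,0,0,-0.14,0,7.7,-0.64,0,0,0,-0.14,0,7.7,-0.54,0,0,0,-0.14,0,7.7,-0.54,0,0,0,-0.14,0,7.7,-0.54,0,0,0,-0.14,0,7.7,-0.54,0,0,0,-0.14,0,7.7,-0.54,0,0,0,-0.14,0,7.7,-0.54,0,0,0,-0.14,0,7.7,-0.54,0,0,0,-0.14,0]}}

```text
time_s: 22.75
position: [0.5764, -0.0776, 0.0716]
eef_rot: [0.001, 0.984, 0.176, -0.0]
ft_force: [-0.6, -1.9, 0.1]
finger_gap: 0.004
```

Request:
{"op": "step_arm", "data": {"plan": [7.7,-0.84,0,0,0,-0.14,0,7.7,-0.84,0,0,0,-0.14,0,7.7,-0.64,0,0,0,-0.14,0,7.7,-0.54,0,0,0,-0.14,0,7.7,-0.54,0,0,0,-0.14,0,7.7,-0.54,0,0,0,-0.14,0,7.7,-0.54,0,0,0,-0.14,0,7.7,-0.54,0,0,0,-0.14,0,7.7,-0.54,0,0,0,-0.14,0,7.7,-0.54,0,0,0,-0.14,0]}}

```text
time_s: 23.75
position: [0.6118, -0.0147, 0.0718]
eef_rot: [0.001, 0.639, 0.769, 0.0]
ft_force: [1.6, -1.6, 0.8]
finger_gap: 0.003
```

```bash
python3 st.py; python3 rc.py w12.png .095 1
```

```text
23.75 pos [ 0.6118 -0.0147  0.0718] F [ 1.6326 -1.6446  0.7585] gap 0.0034927286243264326
R cols x,y,z [[-0.1829, 0.9831, -0.001], [0.9831, 0.1829, 0.0012], [0.0014, -0.0008, -1.0]] [-0.215   0.6669  1.4091 -0.0005  1.064  -1.9694]
r 56.439530588744105 ang 10.657204207863215 C in tool mm [ -0.1188 -56.4394  -0.0673] Ftool [-1.9162  1.3052 -0.755 ]
pin [320.5693 153.7105] [ 0.5558 -0.023   0.095 ]
index world deg candidates [(np.float64(66.6), np.float64(150.0)), (np.float64(67.6), np.float64(151.0)), (np.float64(68.0), np.float64(152.0)), (np.float64(68.4), np.float64(149.0)), (np.float64(68.8), np.float64(153.0)), (np.float64(68.8), np.float64(154.0)), (np.float64(72.0), np.float64(155.0)), (np.float64(87.6), np.float64(148.0))]
```

Index 152°, cumulative 691.5°. Four more rows, then I back off and rise.

Request:
{"op": "step_arm", "data": {"plan": [7.7,-0.84,0,0,0,-0.14,0,7.7,-0.74,0,0,0,-0.14,0,7.7,-0.54,0,0,0,-0.14,0,4.4,-0.31,0,0,0,-0.08,0,0,12,0,0,0,0,0,0,12,-10,0,0,0,0,0,0,-20,0,0,0,0,0,0,-20,0,0,0,0,0,0,-20,0,0,0,0,0,0,0,0,0,0,0]}}

```text
time_s: 24.8
position: [0.619, 0.025, 0.1441]
eef_rot: [0.002, 0.433, 0.902, 0.001]
ft_force: [0.3, 0.1, 0.4]
finger_gap: 0.007
```

```bash
python3 st.py; python3 rc.py w13.png .094 1
python3 - <<'E'
from h import *
c=arm.camera_info('wrist')
E
```

```text
24.8 pos [0.619  0.025  0.1441] F [0.2891 0.0624 0.3601] gap 0.006501622190598188
R cols x,y,z [[-0.6256, 0.7801, -0.0034], [0.7801, 0.6256, 0.0031], [0.0046, -0.0007, -1.0]] [-0.1485  0.5976  1.3209 -0.      1.2184 -2.3953]
r 80.26234674158819 ang 38.596629859136414 C in tool mm [  0.1846 -80.2617  -0.2517] Ftool [-0.1334  0.2657 -0.3588]
pin [322.1711  85.5621] [ 0.556  -0.0235  0.094 ]
index world deg candidates [(np.float64(60.6), np.float64(179.0)), (np.float64(60.8), np.float64(180.0)), (np.float64(61.4), np.float64(182.0)), (np.float64(62.4), np.float64(181.0)), (np.float64(62.8), np.float64(183.0)), (np.float64(69.0), np.float64(178.0)), (np.float64(74.2), np.float64(184.0)), (np.float64(82.6), np.float64(177.0))]
```

View pics/w13.png

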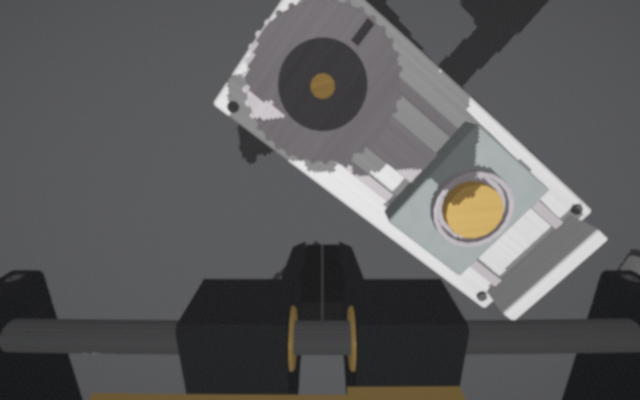

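The index is back at about 180.5°, so the ring has made two full turns. I turn the tool back for the push.

Request:
{"op": "step_arm", "data": {"plan": [0,0,0,0,0,0.14,0,0,0,0,0,0,0.14,0,0,0,0,0,0,0.14,0,0,0,0,0,0,0.14,0,0,0,0,0,0,0.14,0,0,0,0,0,0,0.14,0,0,0,0,0,0,0.14,0,0,0,0,0,0,0.14,0,0,0,0,0,0,0.14,0,0,0,0,0,0,0.14,0]}}

```text
time_s: 25.85
position: [0.6173, 0.0253, 0.1399]
eef_rot: [-0.001, 0.913, 0.409, -0.001]
ft_force: [0.8, 0.8, 0.1]
finger_gap: 0.007
```

Request:
{"op": "step_arm", "data": {"plan": [0,0,0,0,0,0.14,0,0,0,0,0,0,0.14,0,0,0,0,0,0,0.14,0,0,0,0,0,0,0.14,0,0,0,0,0,0,0.14,0,0,0,0,0,0,0.14,0,-20,-8,0,0,0,0,0,-22,-8,0,0,0,0,0,-22,-8,0,0,0,0,0,0,0,0,0,0,0,0]}}

```text
time_s: 26.85
position: [0.5514, 0.0496, 0.1405]
eef_rot: [-0.0, 1.0, 0.004, -0.002]
ft_force: [0.2, -0.2, 0.7]
finger_gap: 0.007
```

```bash
python3 st.py
python3 - <<'E'
from h import *
snap('wrist','w14.png')
E
```

```text
26.85 pos [0.5514 0.0496 0.1405] F [ 0.1844 -0.1905  0.7031] gap 0.006619308090409998
R cols x,y,z [[1.0, 0.0087, -0.0033], [0.0087, -1.0, -0.0006], [-0.0033, 0.0005, -1.0]] [-0.122   0.4701  1.5397  0.0001  1.1352 -0.1308]
r 74.84295212660037 ang 93.79204480449889 C in tool mm [ 4.2982 74.7194 -0.0573] Ftool [ 0.1803  0.1917 -0.7038]
```

View pics/w14.png

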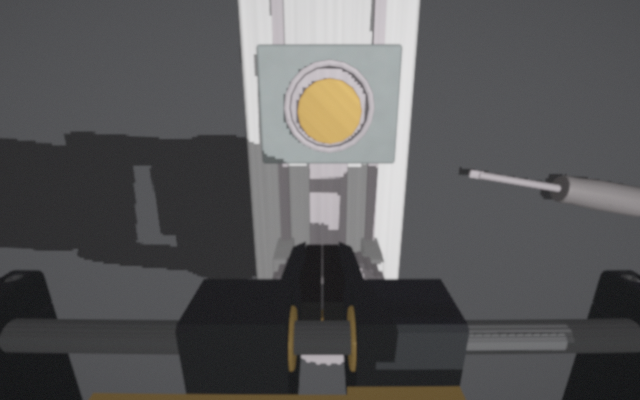

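Run:
```python
from h import *
np.set_printoptions(precision=4,suppress=True)
print([onz('wrist',u,v,.048)[:2] for u,v in [(258,45),(400,45),(396,163),(262,163)]], 'tongue',[onz('wrist',u,200,.032)[:2] for u in(309,345)],'puck',onz('wrist',330,112,.064),'cup',onz('wrist',330,106,.058))
```

```text
[array([0.5113, 0.1564]), array([0.6034, 0.1572]), array([0.6067, 0.079 ]), array([0.5103, 0.0781])] tongue [array([0.5434, 0.0446]), array([0.572 , 0.0449])] puck [0.5583 0.1156 0.064 ] cup [0.5584 0.1189 0.058 ]
```

The wrist view shows the carriage at columns 258–400, rows 45–163, and the puck at (330,112). Its face is at y ≈ 0.0785 and the track axis at x ≈ 0.5575, as predicted. I lower into the gap.

Request:
{"op": "step_arm", "data": {"plan": [5,0,15,0,0,0,0,0,0,15,0,0,0,0,0,0,15,0,0,0,0,0,0,15,0,0,0,0,0,0,15,0,0,0,0,0,0,15,0,0,0,0,0,0,11,0,0,0,0,0,0,0,0,0,0,0,0,0,0,0,0,0,0,0,0,0,0,0,0,0]}}

```text
time_s: 27.9
position: [0.5591, 0.0487, 0.0412]
eef_rot: [0.0, 1.0, 0.004, 0.001]
ft_force: [0.5, 0.1, -0.3]
finger_gap: 0.004
```

```bash
python3 st.py
```

```text
27.9 pos [0.5591 0.0487 0.0412] F [ 0.4717  0.1045 -0.2572] gap 0.003740303249941958
R cols x,y,z [[1.0, 0.0088, 0.0011], [0.0088, -1.0, 0.0002], [0.0011, -0.0002, -1.0]] [-0.1219  0.6181  1.597  -0.      0.9253 -0.1308]
r 73.80793074134627 ang 87.85574039257293 C in tool mm [-3.4135 73.729   0.0082] Ftool [ 0.4723 -0.1004  0.2577]
```

Request:
{"op": "step_arm", "data": {"plan": [-1.5,0,2,0,0,0,0,0,-5,0,0,0,0,0,0,-5,0,0,0,0,0,0,-4,0,0,0,0,0,0,-3,0,0,0,0,0,0,-2,0,0,0,0,0,0,-2,0,0,0,0,0,0,-2,0,0,0,0,0,0,-2,0,0,0,0,0,0,-2,0,0,0,0,0]}}

```text
time_s: 28.9
position: [0.5568, 0.0758, 0.0388]
eef_rot: [0.0, 1.0, 0.004, -0.0]
ft_force: [-0.2, -2.1, 1.1]
finger_gap: 0.002
```

```bash
python3 st.py; python3 -c "
from h import *
snap('wrist','w15.png')"
```

```text
28.9 pos [0.5568 0.0758 0.0388] F [-0.2434 -2.102   1.0685] gap 0.0021668469285011593
R cols x,y,z [[1.0, 0.0089, -0.0], [0.0089, -1.0, 0.0001], [-0.0, -0.0001, -1.0]] [-0.0731  0.6237  1.5948 -0.0001  0.9231 -0.0819]
r 100.9314276922255 ang 89.71253417920822 C in tool mm [ -1.4077 100.9216   0.0094] Ftool [-0.2622  2.0999 -1.0683]
```

View pics/w15.png

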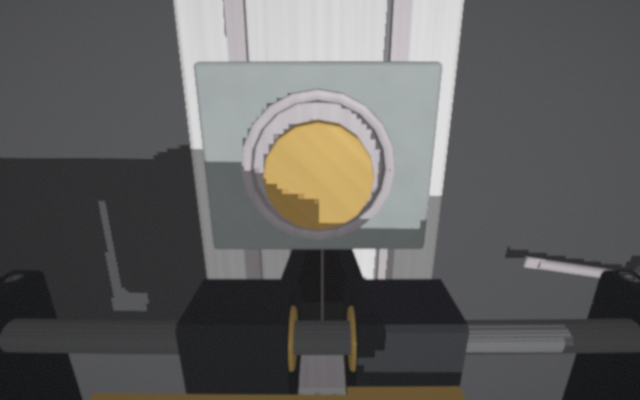

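The finger is against the face at 2 N and the carriage is moving, with the puck in its pocket at (319,175). I continue.

Request:
{"op": "step_arm", "data": {"plan": [0,-3,0,0,0,0,0,0,-4,0,0,0,0,0,0,-4,0,0,0,0,0,0,-4,0,0,0,0,0,0,-4,0,0,0,0,0,0,-4,0,0,0,0,0,0,-4,0,0,0,0,0,0,-4,0,0,0,0,0,0,-4,0,0,0,0,0,0,-3,0,0,0,0,0]}}

```text
time_s: 29.95
position: [0.5565, 0.1142, 0.0387]
eef_rot: [-0.0, 1.0, 0.005, 0.0]
ft_force: [-0.2, -1.7, 1.8]
finger_gap: 0.002
```

Request:
{"op": "step_arm", "data": {"plan": [0,-1,0,0,0,0,0,0,-1,0,0,0,0,0,0,-1,0,0,0,0,0,0,-0.5,0,0,0,0,0,0,-0.5,0,0,0,0,0,0,0,0,0,0,0,0,0,0,0,0,0,0,0,0,0,0,0,0,0,0,0,0,0,0,0,0,0,0,0,0,0,0,0,0]}}

```text
time_s: 30.95
position: [0.5565, 0.1162, 0.0387]
eef_rot: [0.001, 1.0, 0.004, -0.0]
ft_force: [-0.7, -10.9, 2.2]
finger_gap: 0.01
```

Request:
{"op": "step_arm", "data": {"plan": [0,-0.5,0,0,0,0,0,0,-0.5,0,0,0,0,0,0,0,0,0,0,0,0,0,0,0,0,0,0,0,0,0,0,0,0,0,0,0,0,0,0,0,0,0,0,0,0,0,0,0,0,0,0,0,0,0,0,0,0,0,0,0,0,0,0,0,0,0,0,0,0,0]}}

```text
time_s: 31.95
position: [0.5565, 0.1163, 0.0388]
eef_rot: [0.002, 1.0, 0.005, -0.0]
ft_force: [-1.1, -18.0, 2.9]
finger_gap: 0.003
```

```bash
python3 st.py; python3 -c "
from h import *
snap('side','s15.png');snap('wrist','w16.png')
i=cv2.imread('pics/s15.png');cv2.imwrite('pics/s15z.png',cv2.resize(i[170:320,250:420],None,fx=3.5,fy=3.5,interpolation=cv2.INTER_CUBIC))"
```

```text
31.95 pos [0.5565 0.1163 0.0388] F [ -1.094  -18.0488   2.9238] gap 0.003351223221724679
R cols x,y,z [[1.0, 0.009, -0.0007], [0.009, -1.0, 0.0038], [-0.0007, -0.0038, -1.0]] [ 0.0017  0.6356  1.5724 -0.0047  0.9343 -0.0045]
r 141.39924609892142 ang 89.92584841038041 C in tool mm [ -1.4593 141.3907   0.5364] Ftool [-1.259  18.0491 -2.8545]
```

View pics/s15z.png

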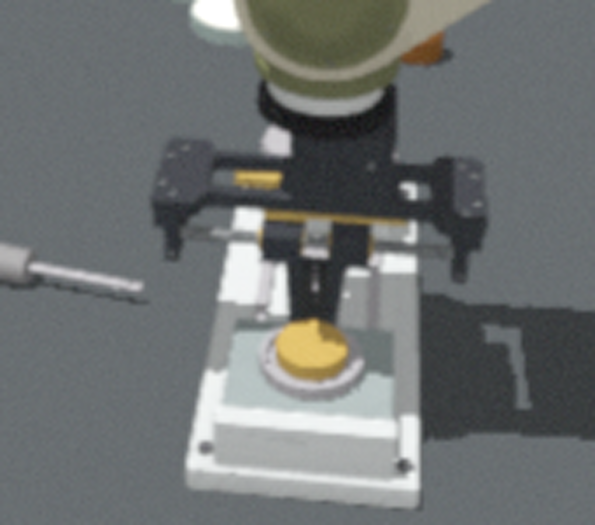

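View pics/w16.png

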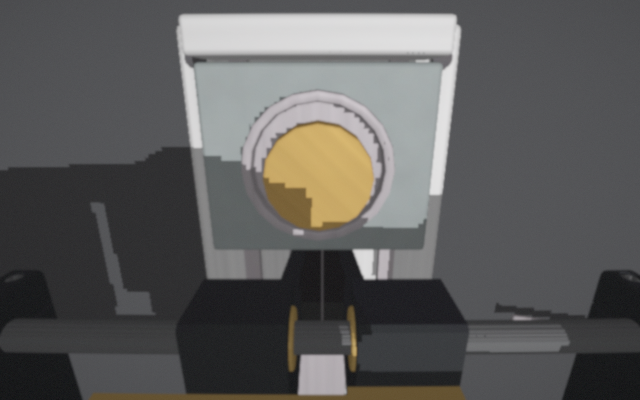

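The force rose to 18 N with no further motion, and the carriage now touches the end block (wrist row 60), so it is at the stop. I back off, rise and move clear for a check.

Request:
{"op": "step_arm", "data": {"plan": [0,2,0,0,0,0,0,0,5,0,0,0,0,0,0,10,0,0,0,0,0,0,10,0,0,0,0,0,0,0,-15,0,0,0,0,0,0,-30,0,0,0,0,0,0,-30,0,0,0,0,0,0,-30,0,0,0,0,0,0,-30,0,0,0,0,0,0,-30,0,0,0,0]}}

```text
time_s: 33.05
position: [0.5564, 0.0912, 0.2049]
eef_rot: [-0.0, 1.0, 0.004, -0.0]
ft_force: [0.5, -1.0, 0.2]
finger_gap: 0.006
```

Request:
{"op": "step_arm", "data": {"plan": [-25,15,0,0,0,0,0,-25,15,0,0,0,0,0,-25,15,0,0,0,0,0,-25,15,0,0,0,0,0,-25,25,0,0,0,0,0,-25,30,0,0,0,0,0,-20,35,0,0,0,0,0,0,35,0,0,0,0,0,0,35,0,0,0,0,0,0,0,0,0,0,0,0]}}

```text
time_s: 34.05
position: [0.3883, -0.133, 0.2038]
eef_rot: [0.0, 1.0, 0.002, 0.0]
ft_force: [-0.3, 1.4, 0.2]
finger_gap: 0.004
```

```bash
python3 st.py
python3 - <<'E'
from h import *
snap('top','t9.png');snap('side','s9.png')
im=cv2.imread('pics/t9.png');cv2.imwrite('pics/t9z.png',cv2.resize(im[190:270,200:370],None,fx=4.7,fy=4.7,interpolation=cv2.INTER_CUBIC))
E
```

```text
34.05 pos [ 0.3883 -0.133   0.2038] F [-0.2643  1.4045  0.1527] gap 0.003919699195633558
R cols x,y,z [[1.0, 0.0047, 0.0004], [0.0047, -1.0, 0.0008], [0.0004, -0.0008, -1.0]] [-0.6171  0.0922  1.8672 -0.0004  1.1814 -0.6216]
r 199.65372320673603 ang -147.27530115331544 C in tool mm [ 168.4695 -107.1431   -0.0076] Ftool [-0.2576 -1.4056 -0.1539]
```

View pics/t9.png

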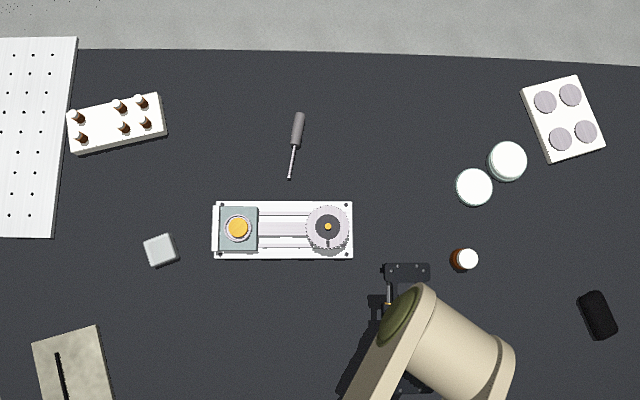

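View pics/t9z.png

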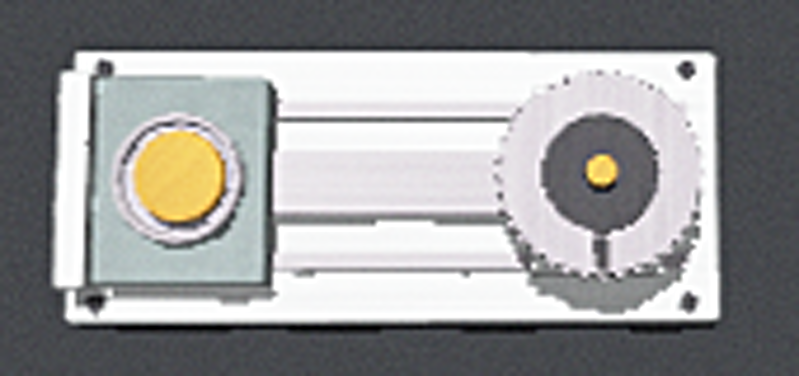

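View pics/s9.png

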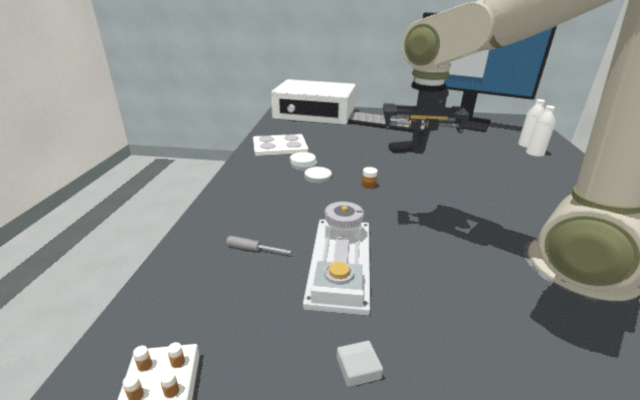

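The carriage (columns 220–258) is against the end block and the puck (238,227) is in its pocket. The ring index (327,243) is where it began. The jar, box and driver are at the same pixels as at the start. I hand the job in.

```bash
python3 -c "
from rig import arm
print(arm.finish_job())"
```

```text
the job is handed in; nothing more can be done
None
```

The lock ring is two turns counter-clockwise, and the carriage is against its end stop with the finger clear of it. I handed the job in at about 34 s of the 69 s allowed.

- **Ring:** I rolled it in three fingertip strokes of about 240° each, circling back clear of the rim between strokes. The index read 180.5° at the start, then cumulative turns of 239°, 481° and about 720°. It ended within about 1° of two full turns. The press was usually 1–10 N and the finger did not slip.
- **Carriage:** It slid at about 2 N. At the stop the force rose from 11 to 18 N while the finger moved only 0.1 mm. I then backed off and rose clear.
- **Last pictures:** The carriage is against the end block, about 50 mm from its start, and the puck is in its pocket. The jar, box and driver are at the same pixels as before.

Two checks disagreed slightly. The cameras put the ring centre 2–3 mm apart, and contact shifted it about 1 mm again, so I adjusted the press by the force readings. The push face read 1 mm beyond its expected place in the wrist view.

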